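Shut and latch the gate of the veranda prop hutch

ROBOT

A 7-joint arm with a two-finger parallel gripper is mounted at the origin on the work surface. World frame = base frame: x ahead of the robot, y to its left, z up, the work surface at z = 0. Lengths are in m, angles in rad, forces in N, time in s.
With the tool pointing down it reaches from about 0.4 to 0.9 m from the base axis. Payload 5.5 kg.
Tool frame: the origin (TCP) lies midway between the tips of the shut fingers; the grasp point (between the pads) lies 19 mm behind it (manip.grip_depth is the distance from the TCP to the grasp point, in m); z points along the fingers, y is the line along which they close (so a half turn about z gives the same grasp; the last joint's range is limited). The gripper opens to 92 mm and grips with 3 to 60 N. Pads are 19 mm wide; open, the fingers measure 130 mm over their backs; the gripper's body (75 mm by 190 mm) begins 47 mm behind the grasp point.
Start: joints at [-0.89, 0.501, -0.427, 1.55, 0.221, 1.138, -0.21], TCP at [0.264, 0.594, 0.227] pointing down, gripper open.
Joint ranges: [-2.88, 2.88], [-0.31, 2.03], [-1.54, 1.56], [0.2, 2.42], [-1.41, 4.55], [0.19, 2.02], [-2.57, 2.57]. Speed limits (rad/s): [2.57, 2.57, 3.14, 3.14, 3.14, 3.14, 3.14].

INTERFACE

Orientations are given as a unit quaternion [x, y, z, w].
In Python, from bench import manip, effector, viewer gives the robot as it stands. Calls block until the motion is done:
- manip.move_pose(position, orientation): joint-space move of the TCP to a pose.
- manip.servo_line(position, ori=None, vel=0.15): straight line of the TCP; ori=None keeps the orientation; vel is the mean speed in m/s.
- manip.movej(angles): joint-space move.
- effector.open_jaws() and effector.close(f_grip=None): open the fingers fully, or close them until they stop; f_grip is the grip in N (None keeps the last).
- manip.sleep(seconds).
- manip.solve_ik(position, orientation): joint angles nearest the present ones, or None.
- viewer.get_image(name): name is "scene" or "top" or "wrist"; returns the picture (420x560x3 uint8, red, green, blue); there is no depth.
- viewer.get_calibration(name): a dict with "vfov" (degrees; the focal length in pixels is half the picture's height over the tangent of half this angle, whatever the lens; pixels are square), "cx", "cy" (the principal point, pixels), "eye" and "attitude" of the camera in the world. Camera axes: x right, y down, z forward; pixel columns grow to the right and rows downward; lengths in m; the calibration is good to about 2 mm. A picture is of the moment at which its call begins: read the wrist's pose just before it. get_calibration takes no time and is no camera call; for the wrist camera it gives the pose at the moment of the call.
A pose or a line that the arm cannot do raises manip.PlanningError and nothing moves.
- manip.hand_in(): hands the job in; it is judged then, once.
Readings, each from a call of its own:
- manip.current_clock(): time.
- manip.current_q(): joint angles.
- manip.current_joint_velocities(): joint speeds.
- manip.current_tau(): joint torques, N m.
- manip.current_tool_pos(): TCP position.
- manip.current_tcp_rot(): TCP orientation.
- manip.current_force(): force on the tool from outside, world axes, zero at the start.
- manip.current_wrist_torque(): the same for the moment, N m.
- manip.current_finger_gap(): finger opening in m.
- manip.current_gripper_force(): force on a finger pad.
Only numpy, scipy, OpenCV 4.12 (cv2) and the standard library are available. Lean on these libraries where they do the work, as an engineer would, in place of code of your own. Each camera call takes 0.05 s, during which the arm holds its last target. There are 200 camera calls.

TASK

The gate of the slatted prop hutch has been left standing open. Swing it shut with its latch bar lifted over the catch, press it in gently against the sprung buffer, feeling for the catch and not forcing it against the hard stop, and let the bar drop right down behind the catch so that the gate stays shut when you let go. Leave the things on the turntable alone.

Things in the scene. Friction and masses are not known exactly. Their poses are not given: they have to be found in the camera images.
- hutch: fixed slatted bamboo and teak store, 200 deep (x), 296 wide (y), 223 mm high, cork blocks inside; origin: centre of its underside, on the ledge. Its front faces its own -x, in the plane x = -100 mm. A hinge post stands at the +y end of the front; at the -y end a closing post, 35 mm wide and 210 high, centred at y = -128.5 mm, carries the catch, a stop strip and a buffer
- gate_hinge (a point): point on the gate's upright hinge axis at ledge level, in the hutch's front plane (hutch frame x -100, y +115 mm); axes as the hutch's
- catch_place (a point): nominal middle of the top of the catch's nose, 171 mm high: an upright dark wooden nose 14 mm thick (x), 26 wide (y), notch behind it 21 mm deep back to the post, floor at 157 mm. The hutch has racked: the closing post with catch, stop strip and buffer really stands up to 10 mm further out or in (hutch x) than this point tells; that is not measured and must be felt
- buffer_place (a point): nominal middle of the face of the rubber buffer, 14 mm across, on the closing post behind the gate's free edge; shifts with the post. Its spring gives about 1.1 N per mm and is touched 10 mm before the gate meets the hard stop strip. The bar is past the nose and can drop once the buffer is pressed in 5.5 to 8 mm (6 to 9 N at the gate's edge); the strip is met at 10 mm (11 N)
- gate (a joint): gate angle, rad: 0 = leaf in the hutch's front plane, growing as the free edge swings out to -x (clockwise from above). Leaf 220 mm wide from hinge to free edge, 18 thick behind its front plane, top 200 mm high; light, it stays where left. Starts 0.55 to 0.95 open. With the bar down it is blocked outside the catch at 0.08 to 0.17; latched it rests between -0.03 and 0.06, depending on the post
- latch_bar (a joint): angle of the latch bar, rad: 0 = down on its keeper, level; grows as the free end lifts, stops at 0.30; falls by its own weight. Teak bar 22 high, 13 mm thick, its middle 10.5 mm in front of the leaf's front plane; pivot 115 mm from the hinge axis, 170 mm above the ledge; the free end reaches 157 mm past the pivot, beyond the gate's edge. Above about 0.12 it passes over the nose
- knob_grip (a point): grip point on the axis of the bar's knob: a round dowel 16 mm thick, 54 long, out from the bar's front, with a 26 mm cap at its end; 85 mm from the pivot towards the free end, 34 mm in front of the bar's face, 51 in front of the leaf's plane, 170 mm high with the bar down. Pinch it from above, fingers closing along the bar. Own x: along the dowel into the gate; y: along the bar to the pivot
- ball_center (a point): centre of the purple silicone massage ball, 66 mm across, on a cork ring on the turntable (bystander)
- glass_jar: lidded glass jar, 72 mm across, 105 mm high, on the turntable; origin under its base (bystander)
- tea_tin: aluminium tea tin, 70 mm across, 98 mm high, on the turntable; origin under its base (bystander)
- chime: pale wooden meditation chime with a tube on two cradles, 40 x 150 x 67 mm, on the turntable; origin under its base (bystander)

How it is judged:
On the way, in this order (a step that is already met when the one before it is completed fails the run):
1. the bar is lifted to pass over the catch while the gate still stands outside it (value of joint latch_bar above 0.1 rad and value of joint gate above 0.075 rad), for 0.1 s.
2. the gate is swung home with the bar still up (value of joint gate below 0.07 rad and value of joint latch_bar above 0.05 rad), for 0.1 s.
At the end, for the whole second after the job is handed in: the gate is shut (angle under 0.07 rad) and at rest, held there by the bar lying right down (under 0.03 rad) behind the catch, nothing touched by the robot (value of joint gate below 0.07 rad and value of joint latch_bar below 0.03 rad and velocity of joint gate between -0.03 and 0.03 rad/s).
It fails at once if the gate is forced against the hard stop strip (more than 12 N on the strip), or the bar is rammed against the catch from outside (more than 20 N) (contact force between gate_c0 and closing_post_c1 above 12 N or (contact force between latch_bar_c0 and closing_post_c3 above 20 N and value of joint gate above 0.075 rad)).
It fails at once if something on the turntable moved by more than 30 mm (distance of any of ball_center, glass_jar, tea_tin, chime from where it was at the start of the episode above 0.03 m).
It also fails if it takes over 61 s, if anything falls off the work surface, if the arm or the gripper's body presses on something with over 40 N, if the wrist force passes 120 N, or if a joint passes its speed limit or range.

## Working session

There is one attempt and no reset: what is moved stays moved. The work goes in short steps, each a Python script; the robot and the scene stay as the last script left them, time stands still between calls to the robot, and variables do not carry over. Pictures are saved under pics/ and viewed, at most 10 in all, crops included, and the job is handed in when it is done.

```bash
mkdir -p pics; ls; python3 - <<'E'
from bench import manip, effector, viewer
import cv2
for n in ("scene","top"):
    cv2.imwrite(f"pics/{n}0.png",viewer.get_image(n)[:,:,::-1]); print(n,viewer.get_calibration(n))
print(viewer.get_calibration("wrist"));print(manip.current_tool_pos(),manip.current_tcp_rot(),manip.current_clock())
E
```

```text
pics
scene {'vfov': 44.329453932612466, 'cx': 277.78943122731823, 'cy': 200.66087353033524, 'eye': array([0.64444876, 0.61126773, 1.43822695]), 'attitude': array([ 0.08336951,  0.98393726, -0.1574289 , -0.01153885])}
top {'vfov': 52.57570577456447, 'cx': 277.550371294944, 'cy': 215.89261176523198, 'eye': array([0.38434931, 0.20116846, 1.14965804]), 'attitude': array([ 0.71254719, -0.69636724,  0.07044532, -0.04885312])}
{'vfov': 65.47026393011713, 'cx': 276.7291926824084, 'cy': 210.46919536548583, 'eye': array([0.18554033, 0.62793026, 0.38275853]), 'attitude': array([0.82800551, 0.5385376 , 0.08416542, 0.1315306 ])}
[0.26350531 0.59350256 0.22578786] [ 2.07339985e-01  9.78268553e-01 -8.49215925e-04 -2.19059512e-04] 0.1
```

View pics/scene0.png

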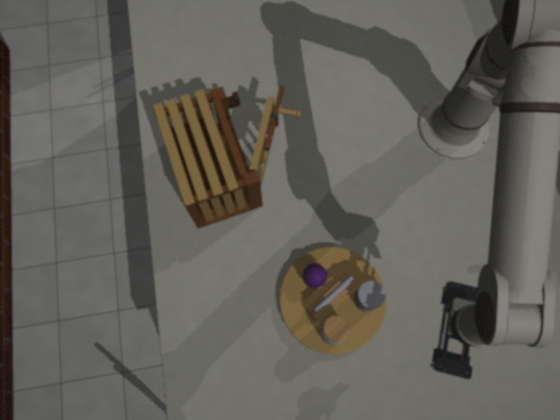

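View pics/top0.png

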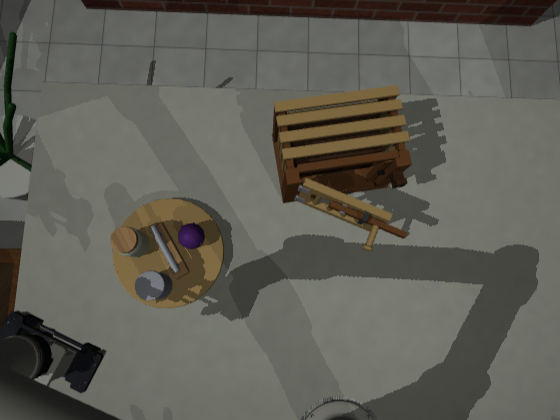

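The hutch sits ahead of the robot, around (380,150) in the top view, with the gate open and its knob at about (368,248). The turntable is to the left. I'll zoom in on both views.

```bash
python3 - <<'E'
import cv2
a=cv2.imread("pics/top0.png")[80:260,260:450]
b=cv2.imread("pics/scene0.png")[75:235,145:310]
a=cv2.convertScaleAbs(cv2.resize(a,None,fx=3.15,fy=3.15,interpolation=2),alpha=1.6)
b=cv2.convertScaleAbs(cv2.resize(b,None,fx=3.6,fy=3.6,interpolation=2),alpha=1.6)
cv2.imwrite("pics/topz.png",a);cv2.imwrite("pics/scenez.png",b)
E
```

```text
(no output)
```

View pics/topz.png

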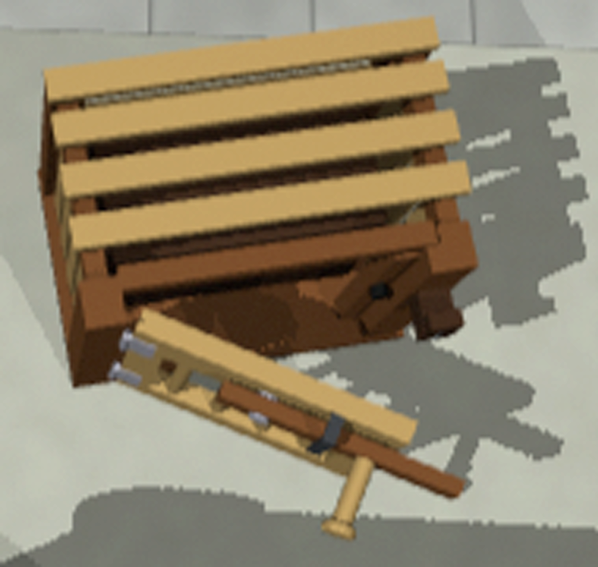

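View pics/scenez.png

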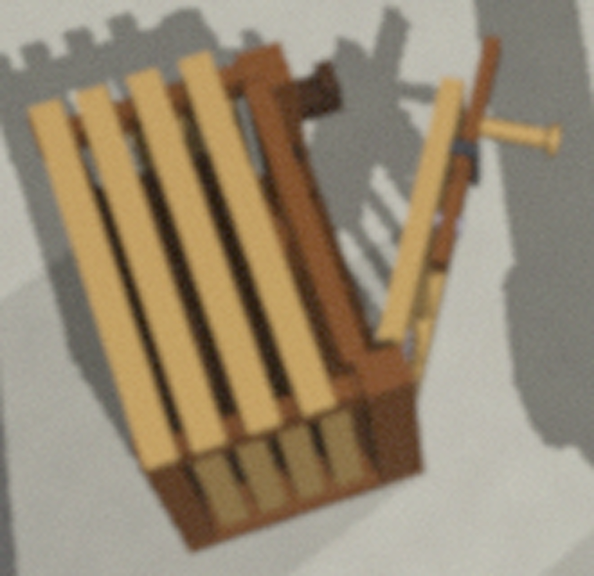

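Both crops show the gate open about 40°. Hinge post corner: top-zoom (83,325), scene-zoom (415,378). Gate free end: (417,420) and (463,80). Bar tip: (465,482) and (493,40). Knob cap: (338,532) and (558,138). I'll fit the whole model to these.

```bash
cat > geo.py <<'E'
import numpy as np
from scipy.spatial.transform import Rotation as R
def project(P,c):
    p=R.from_quat(c["attitude"]).inv().apply(np.atleast_2d(P)-c["eye"])
    f=210/np.tan(np.radians(c["vfov"])/2)
    return p[:,:2]/p[:,2:]*f+[c["cx"],c["cy"]]
def h2w(q,p):   # hutch->world, q=(x,y,yaw,z0)
    c,s=np.cos(q[2]),np.sin(q[2]); p=np.atleast_2d(p)
    return np.c_[q[0]+c*p[:,0]-s*p[:,1],q[1]+s*p[:,0]+c*p[:,1],q[3]+p[:,2]]
def gate(th,w,n,z): # w from hinge, n in front of leaf plane
    return [-.1-np.sin(th)*w-np.cos(th)*n,.115-np.cos(th)*w+np.sin(th)*n,z]
E
cat > fit.py <<'E'
from bench import viewer
from geo import *
from scipy.optimize import least_squares
ct,cs=viewer.get_calibration("top"),viewer.get_calibration("scene")
T=lambda u,v:np.array([u/3.15+260,v/3.15+80]); S=lambda u,v:np.array([u/3.6+145,v/3.6+75])
def model(q):
    th,xr=q[4],q[5]
    g=lambda *a:gate(th,*a)
    return [("Tfree",ct,T(417,420),g(.22,-.018,.2)),("Tbar",ct,T(465,482),g(.272,.0105,.181)),("Tknob",ct,T(338,532),g(.2,.071,.17)),
    ("Tpost",ct,T(83,325),[-.1,.148,.21]),("Tpost0",ct,T(75,385),[-.1,.148,0]),("Tcl",ct,T(475,262),[-.1,-.146,.21]),
    ("Tslat",ct,T(45,70),[xr,.148,.223]),("Tslat2",ct,T(437,17),[xr,-.148,.223]),
    ("Sfree",cs,S(443,78),g(.22,-.018,.2)),("Sbar",cs,S(493,40),g(.272,.0105,.181)),("Sknob",cs,S(560,138),g(.2,.071,.17)),
    ("Spost",cs,S(415,378),[-.1,.148,.21]),("Spost0",cs,S(421,470),[-.1,.148,0]),
    ("Sslat",cs,S(30,107),[xr,-.148,.223]),("Sslat2",cs,S(147,470),[xr,.148,.223])]
def res(q): return np.concatenate([(project(h2w(q,p),c)[0]-m) for _,c,m,p in model(q)])
r=least_squares(res,[.75,.1,0,0,.7,.1],loss="soft_l1",f_scale=1.5)
q=r.x; print(q.round(4)); 
for (n,*_),e in zip(model(q),res(q).reshape(-1,2)): print(n,e.round(1))
print("hinge",h2w(q,[-.1,.115,0]),"knob",h2w(q,gate(q[4],.2,.051,.17)))
np.save("q.npy",q)
E
python3 fit.py
```

```text
[0.7444 0.0272 0.1853 0.0025 0.5748 0.0917]
Tfree [0.1 0.4]
Tbar [-1.1  2.2]
Tknob [-0.2 -1.8]
Tpost [0.6 0.7]
Tpost0 [-1.   0.1]
Tcl [1.5 1.3]
Tslat [-0.9  0.5]
Tslat2 [-1.2 -0.4]
Sfree [-0.5 -1.1]
Sbar [ 0.  -1.3]
Sknob [-2.7  0.4]
Spost [-1.   0.9]
Spost0 [0.  0.4]
Sslat [-0.3 -0.5]
Sslat2 [ 0.1 -1.2]
hinge [[0.62487697 0.12177726 0.00250478]] knob [[ 0.50174753 -0.0438734   0.17250478]]
```

Residuals are about 2 px or less, and the fitted ledge height of about 2 mm is sensible. I'll move above the knob and look closer.

```bash
cat >> geo.py <<'E'
def tool(q,th,phi=0.,sgn=1,w0=.115,n=.051,dz=0.,gd=.019):
    """TCP pose gripping knob at gate angle th, bar angle phi"""
    p=h2w(q,gate(th,w0+.085*np.cos(phi),n,.17+.085*np.sin(phi)))[0]
    d=h2w(q,gate(th,1,0,0))[0]-h2w(q,gate(th,0,0,0))[0]
    y=sgn*d; z=np.array([0,0,-1.]); M=np.c_[np.cross(y,z),y,z]
    return p+[0,0,dz-gd],R.from_matrix(M).as_quat()
E
python3 - <<'E'
from bench import manip, effector, viewer
from geo import *
import cv2
q=np.load("q.npy"); print(manip.grip_depth)
best=None
for s in (1,-1):
    a=manip.solve_ik(*tool(q,q[4],sgn=s,dz=.1)); b=manip.solve_ik(*tool(q,0.,.2,s))
    print(s,None if a is None else a.round(2) if hasattr(a,'round') else a,b)
    if a is not None and b is not None and (best is None or abs(a[6])+abs(b[6])<best[0]): best=(abs(a[6])+abs(b[6]),s)
s=best[1]; np.save("s.npy",s); print(s)
p=manip.current_tool_pos(); manip.servo_line([p[0],p[1],.32],vel=.2)
P,o=tool(q,q[4],sgn=s,dz=.12)
manip.move_pose(P,o)
print(P,manip.current_tool_pos(),manip.current_clock(),manip.current_force())
c=viewer.get_calibration("wrist"); im=viewer.get_image("wrist")
np.save("cw.npy",c,allow_pickle=True)
im=cv2.convertScaleAbs(im[:,:,::-1],alpha=1.5).copy()
for pt in [gate(q[4],.2,.051,.17),gate(q[4],.2,.071,.17),gate(q[4],.272,.0105,.181),gate(q[4],.22,-.018,.2)]:
    u=project(h2w(q,pt),c)[0]; print(u); cv2.drawMarker(im,tuple(u.astype(int).tolist()),(0,255,0),0,8)
cv2.imwrite("pics/w1.png",im)
E
```

```text
0.0188
1 [-0.26  0.18  0.33  1.9  -0.07  1.07 -1.86] [-0.12474779  0.47651738  0.28620236  1.71024123 -0.15684798  0.97729469
 -1.16627875]
-1 [ 0.04  0.18 -0.01  1.89  0.    1.07  1.21] [ 0.20884946  0.47072164 -0.15634904  1.69762734  0.08514428  0.97986657
  1.77782989]
-1
[ 0.50174753 -0.0438734   0.27350478] [ 0.5020256  -0.04274798  0.27349993] 3.1417 [-0.34367014  0.65025847  1.26953867]
[275.95764796 212.48581327]
[275.9822904  189.13284243]
[189.96227048 262.34634506]
[251.08370186 304.99167826]
```

View pics/w1.png

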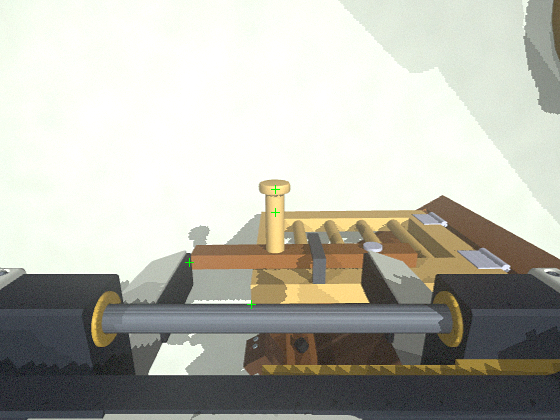

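The fit is confirmed: the knob cap is at (275,187) against a predicted (276,189), and the bar is parallel to the fingers' closing line. Now grasp and lift.

```bash
python3 - <<'E'
from bench import manip, effector, viewer
from geo import *
import cv2
q=np.load("q.npy"); s=int(np.load("s.npy")); th=q[4]
P,o=tool(q,th,sgn=s); manip.servo_line(P,o,vel=.08)
print("down",manip.current_force().round(2))
effector.close(15); print("gap",manip.current_finger_gap(),manip.current_gripper_force(),manip.current_force().round(2))
for ph in (.1,.2):
    P,o=tool(q,th,ph,s); manip.servo_line(P,o,vel=.03); print(ph,manip.current_force().round(2),manip.current_tool_pos()-P)
print(manip.current_clock(),manip.current_finger_gap())
cv2.imwrite("pics/w2.png",cv2.convertScaleAbs(viewer.get_image("wrist")[:,:,::-1],alpha=1.4))
E
```

```text
down [-0.    0.31 -0.17]
gap 0.01521867176298661 14.985766410827637 [-1.87 -1.25  0.48]
0.1 [-2.7  -3.05 -1.57] [-5.26830245e-04 -4.33191218e-04 -8.01533692e-05]
0.2 [-4.12 -4.21 -1.49] [-0.00032712 -0.00069421  0.00041256]
6.875 0.015906401004482023
```

View pics/w2.png

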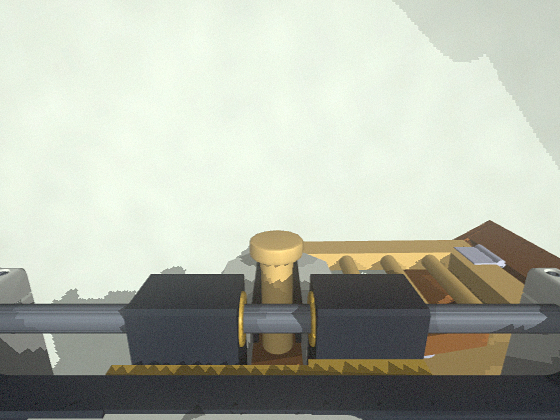

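The knob is held between the fingers and the bar is up. There's a small side load of about 5 N along the bar, so I'll relax that while swinging to just outside the catch zone.

```bash
cat > sw.py <<'E'
from bench import manip, effector, viewer
from geo import *
q=np.load("q.npy"); s=int(np.load("s.npy"))
class A: w0=.115; ph=.2
def axes(th):
    O=h2w(q,gate(th,0,0,0))[0]
    return h2w(q,gate(th,1,0,0))[0]-O, h2w(q,gate(th,0,1,0))[0]-O
def go(th,vel=.05,settle=.0):
    P,o=tool(q,th,A.ph,s,w0=A.w0); manip.servo_line(P,o,vel=vel)
    if settle: manip.sleep(settle)
    d,n=axes(th); F=manip.current_force(); fd,fn=F@d,F@n
    A.w0+=np.clip(1e-4*fd,-5e-4,5e-4)
    # actual angle from measured TCP
    h=h2w(q,[-.1,.115,0])[0]; v=manip.current_tool_pos()-h
    a=np.arctan2(*(-np.array([[np.cos(q[2]),np.sin(q[2])],[-np.sin(q[2]),np.cos(q[2])]])@v[:2]))-np.arctan2(.051,A.w0+.085*np.cos(A.ph))
    return a,fd,fn,F[2]
E
python3 - <<'E'
from sw import *
for th in np.r_[q[4],np.linspace(q[4],.15,11)[1:]]:
    r=go(th); print(round(th,3),np.round(r,3),round(A.w0,5))
    if abs(r[2])>12 or abs(r[1])>20: break
np.save("w0.npy",A.w0); print(manip.current_clock(),manip.current_wrist_torque())
E
```

```text
0.575 [ 0.575  5.301  1.6   -1.465] 0.1155
0.532 [ 0.531  4.274  1.139 -0.791] 0.11593
0.49 [ 0.49   2.736  1.685 -1.711] 0.1162
0.447 [ 0.448  3.531  0.171 -1.291] 0.11655
0.405 [ 0.406  1.15   0.659 -2.805] 0.11667
0.362 [ 0.363 -0.531 -0.908 -2.586] 0.11662
0.32 [ 0.32  -2.027 -0.058 -2.175] 0.11641
0.277 [ 0.278 -2.926 -0.383 -3.096] 0.11612
0.235 [ 0.235 -2.256 -0.687 -2.819] 0.1159
0.192 [ 0.193 -2.384  0.323 -2.489] 0.11566
0.15 [ 0.15  -1.489 -0.318 -1.777] 0.11551
10.425 [ 0.31981655 -0.07216022  0.05459837]
```

```bash
cat >> sw.py <<'E'
def meas(k=6):
    Fs,Ts=[],[]
    for _ in range(k):
        manip.sleep(.03); Fs.append(manip.current_force()); Ts.append(manip.current_wrist_torque())
    F=np.mean(Fs,0); T=np.mean(Ts,0); r=manip.current_tool_pos()-h2w(q,[-.1,.115,0])[0]
    return F,-(np.cross(r,F)[2]+T[2])/.21, T[2]   # edge force, outward +
E
python3 - <<'E'
from sw import *
A.w0=float(np.load("w0.npy")); th=.15; base=[]; step=.01; f=0
while th>-.09:
    a=go(th,vel=.03); F,e,mz=meas()
    if len(base)<3: base.append(e)
    f=e-np.mean(base); print(round(th,3),np.round([a[0],f,e,mz,F[2],a[1]],2))
    if f>6.9 or abs(F[2])>10: break
    if f>1: step=.004
    th-=step if f<6 else .002
np.save("st.npy",[A.w0,th,np.mean(base)]); print(manip.current_clock())
E
```

```text
0.15 [ 0.15  0.    0.05  0.03 -1.8  -0.83]
0.14 [ 0.14 -0.16 -0.28  0.03 -1.83  1.32]
0.13 [ 0.13 -0.1  -0.27  0.05 -1.81  1.09]
0.12 [ 0.12 -0.41 -0.58  0.06 -1.77  1.21]
0.11 [ 0.11 -0.44 -0.61  0.05 -1.6   1.38]
0.1 [ 0.1  -0.59 -0.75  0.04 -2.16  0.19]
0.09 [ 0.09 -0.13 -0.3   0.05 -2.21  0.64]
0.08 [ 0.08 -0.29 -0.45  0.04 -2.18 -0.92]
0.07 [ 0.07 -0.19 -0.35  0.04 -1.94 -1.3 ]
0.06 [ 0.06 -0.51 -0.68  0.04 -1.9  -0.78]
0.05 [ 0.05 -0.61 -0.78  0.07 -2.09  0.81]
0.04 [ 0.04  0.64  0.47  0.05 -1.71 -1.53]
0.03 [ 0.03  3.47  3.31  0.03 -1.39 -1.63]
0.026 [ 0.03  4.54  4.37  0.01 -1.97 -0.68]
0.022 [ 0.02  4.97  4.81  0.02 -1.78  0.46]
0.018 [ 0.02  5.48  5.31  0.   -1.63  0.36]
0.014 [ 0.02  5.93  5.77 -0.01 -1.53 -0.36]
0.01 [ 0.02  6.67  6.51  0.01 -1.24 -1.08]
0.008 [ 0.01  6.9   6.73 -0.   -1.24 -0.46]
0.006 [ 0.01  7.17  7.01 -0.03 -1.22 -0.76]
19.425
```

The buffer was touched at about 0.043 rad. It's now pressed roughly 7 mm at 7.2–7.6 N, inside the drop window, so I'll lower the bar while watching the vertical force.

```bash
python3 - <<'E'
from sw import *
w0,th,b=np.load("st.npy"); A.w0=float(w0)
for ph in (.17,.14,.12,.10,.08,.06,.04,.02,.005):
    A.ph=ph; a=go(th,vel=.03); F,e,mz=meas(4)
    print(ph,np.round([a[0],e-b,F[2],a[1]],2))
    if F[2]>4: print("blocked"); break
np.save("st.npy",[A.w0,th,b]); print(manip.current_clock())
E
```

```text
0.17 [ 0.01  8.08  0.15 -0.54]
0.14 [ 0.01  8.05  0.74 -0.73]
0.12 [0.01 7.65 0.76 0.09]
0.1 [ 0.01  7.24 -0.07 -0.19]
0.08 [ 0.01  7.38  0.08 -0.13]
0.06 [ 0.01  6.64  0.05 -0.77]
0.04 [ 0.01  6.66 -0.33 -0.4 ]
0.02 [ 0.01  6.18 -0.76 -0.84]
0.005 [ 0.01  7.63  3.29 -1.01]
22.875
```

The bar went down with no resistance until the keeper. Ease off onto the catch, release, retreat and look.

```bash
python3 - <<'E'
from sw import *
import cv2
w0,th,b=np.load("st.npy"); A.w0=float(w0); A.ph=.005
for t in (th+.004,th+.008):
    a=go(t,vel=.03); F,e,mz=meas(4); print(round(t,3),np.round([a[0],e-b,F[2]],2))
effector.open_jaws(); manip.sleep(.3)
P,o=tool(q,t,A.ph,s,w0=A.w0); print(manip.current_force().round(1))
manip.servo_line(P+[0,0,.12],vel=.1); P=P+[0,0,.12]
c=viewer.get_calibration("wrist"); im=viewer.get_image("wrist")
cv2.imwrite("pics/w3.png",cv2.convertScaleAbs(im[:,:,::-1],alpha=1.5))
for ph in (0,.1):
    for g in (.01,.02,.05): print(ph,g,project(h2w(q,gate(g,.115+.085*np.cos(ph),.071,.17+.085*np.sin(ph))),c).round(0))
print(manip.current_clock())
E
```

```text
0.01 [0.01 5.63 2.02]
0.014 [0.01 2.85 1.59]
[ 0.1  0.1 -0.5]
0 0.01 [[276. 191.]]
0 0.02 [[277. 189.]]
0 0.05 [[279. 181.]]
0.1 0.01 [[276. 194.]]
0.1 0.02 [[277. 191.]]
0.1 0.05 [[280. 184.]]
26.6167
```

View pics/w3.png

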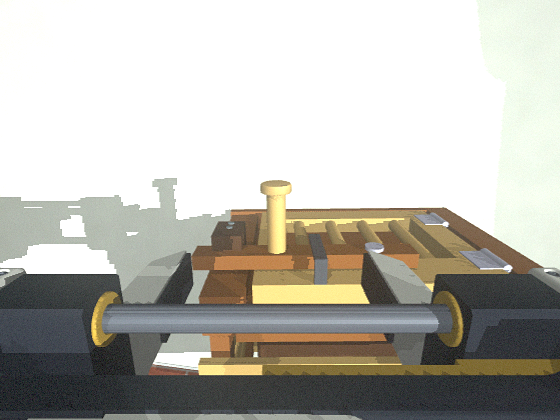

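The wrist view shows the bar level behind the dark catch nose at (229,235), with the knob cap at (276,187). That matches the gate at about 0.02 rad and the bar down, and nothing is touching the robot.

```bash
python3 -c "
from bench import manip
print(manip.hand_in())"
```

```text
the job is handed in; nothing more can be done
None
```

The gate is shut, with the bar down behind the catch and the gripper clear of everything. I handed the job in after about 27 s; no verdict came back, so the result isn't confirmed.

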